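Square up four heatsinks in a drilling jig with a straightedge

TASK

Four heatsinks lie loose on the bed of the drilling jig. Take the straightedge by its rib and, touching the heatsinks only with it, first close the row up sideways until it presses firmly against the side stop, then push the whole row back until it presses firmly against the rear stop, wherever that is set, without ramming, so that all four lie flat, square and tight against one another and both stops. Then lay the straightedge flat on the bench, off the jig, and leave the multimeter, reel and tip cleaner where they are.

Things in the scene. Friction and masses are not known exactly. Their poses are not given: they have to be found in the camera images.
- corner (a point): Corner of the drilling jig, at bed level: on the side stop's face, where the rear stop's face meets it if set fully back. x runs along the side stop towards the rear stop (away from the robot), y along the rear stop away from the side stop. The jig is a steel plate bolted down, its bed 10 mm above the bench, covering x -240 to 65, y -25 to 275 mm. A toggle clamp 80 mm tall is behind the rear stop.
- side_stop: Dark steel bar fixed on the jig, 190 x 16 mm, 18 mm above the bed. Origin and axes as the corner point; its stop face is the plane y = 0, from x = 0 back to x = -190 mm; the bar lies on the -y side. It does not give. A firm push is 8 to 15 N; under 4 N on the stop is not pressed home, over 30 N is ramming it.
- rear_stop: Adjustable rear stop: dark steel bar 14 x 158 mm (y 2 to 160), 18 mm above the bed, on slotted arms under two black screws. The reading is of its fixed mount (origin and axes as the corner point). The bar's face, square to the side stop, is set anywhere from x = 0 to -24 mm; this is not read out: feel or see it. Its clamped setting would be lost if rammed with over 30 N; firm is 8 to 15 N, under 4 N is not home.
- rib (a point): Middle of the black grip rib of the straightedge. The straightedge is an aluminium plate 200 mm long (its x), 60 mm wide (y), 5 mm thick, lying flat, with the rib standing upright along its middle: 170 mm long, 14 mm thick, rising from the plate to 35 mm above the underside. This point is 20 mm above the underside, at the centre in length and width. Mass 250 g; both long edges are alike.
- multimeter_centre (a point): Orange multimeter lying on its back, 185 x 88 mm, 40 mm high. Point 20 mm above the bench. Leave it alone.
- reel_centre (a point): Solder reel standing on its flange, 64 mm in diameter, 52 mm high. Point half-way up. Leave it alone.
- cleaner_centre (a point): Round soldering-tip cleaner with brass wool, 84 mm in diameter, 50 mm high. Point half-way up. Leave it alone.
- sink1_centre (a point): Heatsink 1 (counted from the side stop): plain extruded aluminium, 90 mm long (x), 42 mm wide (y), 28 mm high, solid base 7 mm thick with fins running along its length. It lies loose on the jig bed, base down, roughly parallel to the side stop. Point at its centre, 14 mm above the bed. About 130 g.
- sink2_centre (a point): Heatsink 2 (counted from the side stop): plain extruded aluminium, 90 mm long (x), 42 mm wide (y), 28 mm high, solid base 7 mm thick with fins running along its length. It lies loose on the jig bed, base down, roughly parallel to the side stop. Point at its centre, 14 mm above the bed. About 130 g.
- sink3_centre (a point): Heatsink 3 (counted from the side stop): plain extruded aluminium, 90 mm long (x), 42 mm wide (y), 28 mm high, solid base 7 mm thick with fins running along its length. It lies loose on the jig bed, base down, roughly parallel to the side stop. Point at its centre, 14 mm above the bed. About 130 g.
- sink4_centre (a point): Heatsink 4 (counted from the side stop): plain extruded aluminium, 90 mm long (x), 42 mm wide (y), 28 mm high, solid base 7 mm thick with fins running along its length. It lies loose on the jig bed, base down, roughly parallel to the side stop. Point at its centre, 14 mm above the bed. About 130 g.
There are look-alikes about, which are no part of the job. What is shaped like the part that bears rib but brown or red is not meant.

How it is judged:
On the way, in this order (a step that is already met when the one before it is completed fails the run):
1. the row is closed up and pressed against the side stop (gaps under 3 mm, 4 N or more on the stop) (y of sink1_centre in the frame of corner between 0.0185 and 0.024 m and y of sink2_centre in the frame of sink1_centre between 0.0395 and 0.045 m and y of sink3_centre in the frame of sink2_centre between 0.0395 and 0.045 m and y of sink4_centre in the frame of sink3_centre between 0.0395 and 0.045 m and contact force between side_stop and anything else above 4 N), for 0.15 s.
2. all four heatsinks are pushed back, level with one another within 3 mm, and press on the rear stop (4 N or more) (x of sink1_centre in the frame of corner between -0.0715 and -0.0425 m and x of sink2_centre in the frame of corner between -0.0715 and -0.0425 m and x of sink3_centre in the frame of corner between -0.0715 and -0.0425 m and x of sink4_centre in the frame of corner between -0.0715 and -0.0425 m and x of sink2_centre in the frame of sink1_centre between -0.003 and 0.003 m and x of sink3_centre in the frame of sink1_centre between -0.003 and 0.003 m and x of sink4_centre in the frame of sink1_centre between -0.003 and 0.003 m and contact force between rear_stop and anything else above 4 N), for 0.15 s.
At the end, for the whole second after the job is handed in: The four heatsinks lie flat on the bed, square within 2.5 degrees, level with one another within 3 mm where the rear stop holds them, gaps to the side stop and between neighbours under 3 mm; the straightedge lies flat on the bench, off the jig; all at rest (x of sink1_centre in the frame of corner between -0.0715 and -0.0425 m and x of sink2_centre in the frame of corner between -0.0715 and -0.0425 m and x of sink3_centre in the frame of corner between -0.0715 and -0.0425 m and x of sink4_centre in the frame of corner between -0.0715 and -0.0425 m and x of sink2_centre in the frame of sink1_centre between -0.003 and 0.003 m and x of sink3_centre in the frame of sink1_centre between -0.003 and 0.003 m and x of sink4_centre in the frame of sink1_centre between -0.003 and 0.003 m and y of sink1_centre in the frame of corner between 0.0185 and 0.024 m and y of sink2_centre in the frame of sink1_centre between 0.0395 and 0.045 m and y of sink3_centre in the frame of sink2_centre between 0.0395 and 0.045 m and y of sink4_centre in the frame of sink3_centre between 0.0395 and 0.045 m and z of sink1_centre in the frame of corner between 0.011 and 0.017 m and z of sink2_centre in the frame of corner between 0.011 and 0.017 m and z of sink3_centre in the frame of corner between 0.011 and 0.017 m and z of sink4_centre in the frame of corner between 0.011 and 0.017 m and angle between the x axis of each of sink1_centre, sink2_centre, sink3_centre, sink4_centre and the x axis of corner, either way round below 0.045 rad and height (world z) of rib between 0.015 and 0.024 m and angle between rib's own z axis and vertical below 0.06 rad and linear speed of each of straightedge, sink1, sink2, sink3, sink4 below 0.02 m/s); the robot touches nothing.
It fails at once if the gripper or arm touches a heatsink (contact force between any of the fingers, the arm and sink1 above 0.5 N or contact force between any of the fingers, the arm and sink2 above 0.5 N or contact force between any of the fingers, the arm and sink3 above 0.5 N or contact force between any of the fingers, the arm and sink4 above 0.5 N).
It fails at once if a stop is rammed with more than 30 N (contact force between any of side_stop, rear_stop and anything else above 30 N).
It fails at once if the multimeter, solder reel or tip cleaner is moved by more than 15 mm (distance of any of multimeter_centre, reel_centre, cleaner_centre from where it was at the start of the episode above 0.015 m).
It also fails if it takes over 64 s, if anything falls off the work surface, if the arm or the gripper's body presses on something with over 40 N, if the wrist force passes 120 N, or if a joint passes its speed limit or range.

ROBOT

A 7-joint arm with a two-finger parallel gripper is mounted at the origin on the work surface. World frame = base frame: x ahead of the robot, y to its left, z up, the work surface at z = 0. Lengths are in m, angles in rad, forces in N, time in s.
With the tool pointing down it reaches from about 0.425 to 0.925 m from the base axis. Payload 6.8 kg.
Tool frame: the origin (TCP) lies at the very end of the fingers, on their centre line; the grasp point (between the pads) lies 19 mm behind it; z points along the fingers, y is the line along which they close (so a half turn about z gives the same grasp; the last joint's range is limited). The gripper opens to 85 mm and grips with 20 to 120 N. Pads are 22 mm wide; open, the fingers measure 114 mm over their backs; the gripper's body (76 mm by 85 mm) begins 54 mm behind the grasp point. The pads swing forward as they close: fully open they stand 13 mm farther back than shut.
Start: joints at [-1.379, 0.477, 0.022, 1.555, -0.011, 1.109, -0.083], TCP at [0.199, 0.645, 0.231] pointing down, gripper open.
Joint ranges: [-2.96, 2.96], [-0.34, 2.1], [-1.41, 1.46], [0.24, 2.44], [-1.37, 4.51], [0.17, 1.92], [-2.96, 2.96]. Speed limits (rad/s): [2.39, 2.39, 3.14, 3.14, 3.14, 3.14, 3.14].

INTERFACE

Orientations are given as a rotation vector (axis times angle).
In Python, from bench import get_obs, viewer, r gives the robot as it stands. The module is installed in compiled form; this text tells all that it offers.
- The arm moves only by the tool play_rows, never from a script. Its argument "commands" is a list that holds one entry, the list of rows, each a list of 5 numbers: the gripper's target within -1 to 1 (shut at 1, half-way at 0, fully open at -1), then the shift along the tool's x, y, z scaled (see below), then the turn about the tool's z scaled (see below). A call has 1 to 12 rows; each row is the pose to reach, as a shift and turn from the pose commanded when the call began, along the tool's axes at that moment; what a row does not reach only later rows make up. The controller multiplies each number of a shift by 0.2 m and each number of a turn by pi/2 rad. A row lasts 1/12 s, in which the tool goes at most 41.7 mm and 7.16 degrees, less where a joint would pass 70% of its speed; a pose out of reach is approached as far as the arm can. A call with a number of a shift or a turn outside -1 to 1 is refused whole. A call with a gripper value outside its range is refused whole. The fingers move at their own pace and stop on an object; "grip_force" is the grip in N (left out, the last holds). Time passes only in rows, so rows that repeat a pose let the fingers close. It gives the time, the measured TCP pose, the force, the opening and the grip force at its end, in the units of the state.
- get_obs(): the state, without advancing time (a new reading comes with each control period).
- viewer.grab_frame(name): name is "scene" or "top" or "wrist"; returns a dict with "pixels" (420x560x3 uint8, red, green, blue), "fovy" (degrees; the focal length in pixels is half the picture's height over the tangent of half this angle, whatever the lens; pixels are square), "cx", "cy" (the principal point, pixels), "distortion" ([k1, k2, p1, p2, k3] as OpenCV has them; the pictures are not rectified), "world_to_cam" (4x4, takes a point from world to camera coordinates); the wrist camera has in their place "hand_eye" (4x4, takes a point from camera to tool coordinates, whose origin is the TCP and whose axes are the flange's). Camera axes: x right, y up, looking along -z (the intrinsics and any distortion apply to the point x, -y, -z); pixel columns grow to the right and rows downward; lengths in m; the calibration is good to about 2 mm. A picture is of the moment at which its call begins: read the wrist's pose just before it. There is no depth.
- r.hand_in(): hands the job in; it is judged then, once.
Trained networks look in a picture, given as the dict that the camera call returned (one of the last four; its "shot" number tells which), for a name from the list of things; names that differ only in an ending like _2 or _b are one class to them, and where a whole thing is asked for, a point or a joint stands for the part that bears it (a point fixed in the world has none). Each returns a list of dicts, best first, with "score" (0 to 1); they miss things now and then, are a little off and sometimes report something else, mostly with a low value. They report only what shows in the picture. A call takes as long as a camera call. They do not tell look-alikes from the thing itself.
- viewer.trace(picture, thing): "pixels" (420x560 bool, what is visible of it) and "rect" ([left, top, right, bottom] in pixels, round what is visible of it).
The state is a dict: "clock": time; "joints": joint angles; "qvel": joint speeds; "tau": joint torques, N m; "tcp_pos": TCP position; "orientation": TCP orientation; "contact_force": force on the tool from outside, world axes, zero at the start; "moment": the same for the moment, N m; "grip_width": finger opening in m; "gripper_force": force on a finger pad.
Only numpy, scipy, OpenCV 4.12 (cv2) and the standard library are available. Lean on these libraries where they do the work, as an engineer would, in place of code of your own. Each camera call takes 0.05 s, during which the arm holds its last target. There are 200 camera calls.

## Working session

There is one attempt and no reset: what is moved stays moved. The work goes in short steps, Python scripts to look and compute and a tool call to move; the robot and the scene stay as the last step left them, time stands still between calls to the robot, and variables do not carry over. Pictures are saved under pics/ and viewed, at most 14 in all, crops included, and the job is handed in when it is done.

Besides the shell and the picture viewer there is one more tool, called after "Call:" in YAML: its name, and indented under it one key for each argument. play_rows: Moves the arm, as the interface text tells. Shifts and turns lie within -1 to 1; 1 stands for 0.2 m of shift or pi/2 rad of turn. Its arguments: {"type":"object","properties":{"commands":{"type":"array","items":{"type":"array","items":{"type":"array","items":{"type":"number","minimum":-1,"maximum":1}}}},"grip_force":{"type":"number"}},"required":["commands"]}

```bash
mkdir -p pics
cat > h.py <<'E'
import numpy as np, cv2, pickle
from bench import get_obs, viewer, r
def K(p):
    f=p["pixels"].shape[0]/2/np.tan(np.radians(p["fovy"])/2)
    return np.array([[f,0,p["cx"]],[0,f,p["cy"]],[0,0,1]])
def w2c(p,obs=None):
    if "world_to_cam" in p: return np.array(p["world_to_cam"])
    T=np.eye(4);T[:3,:3]=cv2.Rodrigues(np.array(obs["orientation"]))[0];T[:3,3]=obs["tcp_pos"]
    return np.linalg.inv(T@np.array(p["hand_eye"]))
def plane(p,px,z,obs=None):
    px=np.array(px,float).reshape(-1,1,2)
    u=cv2.undistortPoints(px,K(p),np.array(p["distortion"],float)).reshape(-1,2)
    d=np.c_[u[:,0],-u[:,1],-np.ones(len(u))]
    M=np.linalg.inv(w2c(p,obs)); d=d@M[:3,:3].T; c=M[:3,3]
    z=np.broadcast_to(z,len(d))
    return c+d*((z-c[2])/d[:,2])[:,None]
def proj(p,X,obs=None):
    M=w2c(p,obs);q=np.array(X,float)@M[:3,:3].T+M[:3,3]; q=q*[1,-1,-1]
    return cv2.projectPoints(q.reshape(-1,1,3),np.zeros(3),np.zeros(3),K(p),np.array(p["distortion"],float))[0].reshape(-1,2)
def save(p,n): cv2.imwrite("pics/"+n,p["pixels"][:,:,::-1])
E
python3 - <<'E'
from h import *
o=get_obs();print({k:np.round(v,3).tolist() for k,v in o.items()})
ps={}
for n in("top","scene"):
    p=viewer.grab_frame(n);ps[n]=p;save(p,n+"0.png")
    print(n,np.round(np.linalg.inv(w2c(p))[:3,3],3),p["fovy"],p["distortion"])
    for t in["side_stop","rear_stop","rib","multimeter_centre","reel_centre","cleaner_centre","sink1_centre"]:
        for d in viewer.trace(p,t):
            ys,xs=np.nonzero(d["pixels"]);c=[xs.mean(),ys.mean()]
            print(t,round(d["score"],2),d["rect"],len(xs),np.round(plane(p,c,0.03)[0],3))
pickle.dump(ps,open("ps.pkl","wb"))
a=np.hstack([ps["top"]["pixels"],ps["scene"]["pixels"]])
E
```

```text
{'clock': 0.0, 'joints': [-1.379, 0.478, 0.022, 1.556, -0.011, 1.109, -0.083], 'qvel': [-0.0, -0.001, -0.0, 0.001, -0.001, 0.0, 0.0], 'tau': [-0.0, -59.644, 1.608, -28.12, 0.012, 0.009, -0.0], 'tcp_pos': [0.199, 0.644, 0.23], 'orientation': [-0.469, -3.106, 0.003], 'contact_force': [-0.247, 0.21, -0.863], 'moment': [-0.004, 0.019, -0.006], 'gripper_force': 0.0, 'grip_width': 0.086}
top [0.198 0.102 1.651] 45.47096835415497 [-0.18258048  0.          0.          0.          0.        ]
side_stop 0.84 [323.9, 141.4, 329.9, 200.5] 299 [ 0.588 -0.081  0.03 ]
rear_stop 0.68 [280.0, 129.2, 328.4, 150.3] 342 [ 0.686 -0.005  0.03 ]
rear_stop 0.5 [242.3, 122.2, 331.4, 217.3] 6373 [0.603 0.053 0.03 ]
rib 0.73 [180.4, 186.8, 211.1, 246.1] 983 [0.453 0.358 0.03 ]
rib 0.72 [182.0, 271.0, 229.3, 331.4] 1140 [0.177 0.327 0.03 ]
rib 0.65 [122.8, 197.8, 152.4, 258.7] 966 [0.424 0.56  0.03 ]
multimeter_centre 0.68 [400.5, 173.4, 432.9, 229.9] 1428 [ 0.489 -0.377  0.03 ]
reel_centre 0.88 [209.3, 123.3, 229.5, 143.6] 318 [0.737 0.272 0.03 ]
cleaner_centre 0.9 [375.3, 122.4, 400.3, 153.6] 494 [ 0.702 -0.295  0.03 ]
sink1_centre 0.65 [290.9, 152.6, 307.0, 183.8] 326 [0.603 0.013 0.03 ]
scene [ 1.389 -0.478  0.838] 47.612770325216985 [-0.11135375  0.          0.          0.          0.        ]
side_stop 0.71 [233.8, 256.9, 272.3, 306.4] 462 [ 0.616 -0.088  0.03 ]
rear_stop 0.66 [269.2, 277.0, 327.4, 313.8] 854 [ 0.702 -0.012  0.03 ]
rib 0.73 [378.4, 165.3, 419.7, 204.0] 644 [0.463 0.535 0.03 ]
rib 0.58 [338.9, 183.9, 382.8, 231.8] 825 [0.497 0.334 0.03 ]
multimeter_centre 0.78 [100.6, 271.5, 153.3, 334.1] 2271 [ 0.516 -0.381  0.03 ]
reel_centre 0.85 [385.6, 248.5, 410.9, 279.9] 652 [0.742 0.268 0.03 ]
cleaner_centre 0.79 [173.8, 332.8, 209.3, 367.7] 1189 [ 0.728 -0.304  0.03 ]
sink1_centre 0.86 [254.8, 262.9, 284.9, 295.0] 619 [ 0.617 -0.047  0.03 ]
```

View pics/top0.png

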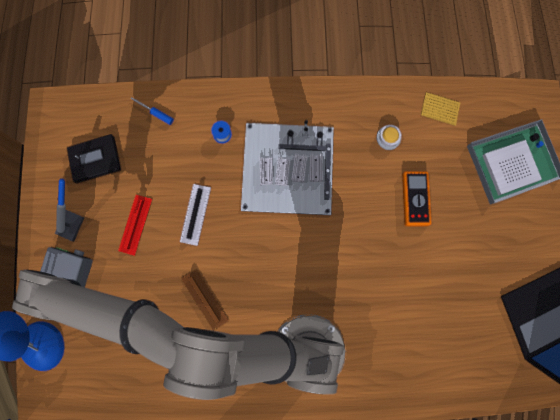

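View pics/scene0.png

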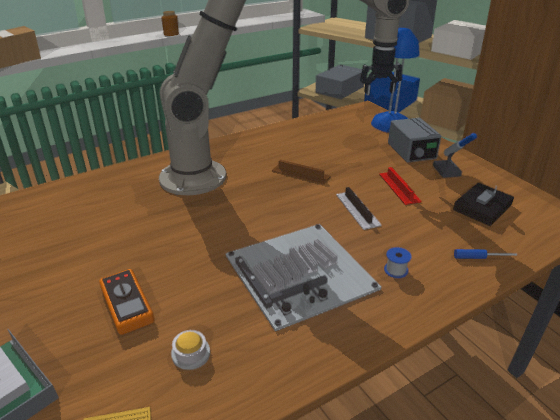

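The top view shows the real straightedge (white plate, black rib) at about (195,214), and the red and brown look-alikes at (135,225) and (205,300). The jig is at (287,168), with the side stop on its right edge at x≈327 and the rear stop along row≈147. The scene view agrees.

Run:
```python
from h import *
p=viewer.grab_frame("top")
def rect(d,z):
    c,_=cv2.findContours(d["pixels"].astype(np.uint8),0,1); c=max(c,key=len).reshape(-1,2)
    W=plane(p,c,z)[:,:2].astype(np.float32); R=cv2.minAreaRect(W); return np.round(cv2.boxPoints(R),3).tolist(),np.round(R[0],3),np.round(R[1],3),round(R[2],1)
for d in viewer.trace(p,"rib"): print("rib",rect(d,.005))
for d in viewer.trace(p,"rear_stop"): print("rs",rect(d,.01))
for d in viewer.trace(p,"side_stop"): print("ss",rect(d,.028))
for d in viewer.trace(p,"sink1_centre"): print("s",rect(d,.038))
o=get_obs();R=cv2.Rodrigues(np.array(o["orientation"]))[0];print(R.round(3))
```

```text
rib ([[0.3240000009536743, 0.5659999847412109], [0.515999972820282, 0.5080000162124634], [0.5339999794960022, 0.5699999928474426], [0.34200000762939453, 0.6269999742507935]], array([0.429, 0.568]), array([0.064, 0.201]), 73.2)
rib ([[0.07100000232458115, 0.3089999854564667], [0.10599999874830246, 0.25099998712539673], [0.28299999237060547, 0.3580000102519989], [0.24699999392032623, 0.41600000858306885]], array([0.177, 0.333]), array([0.206, 0.068]), 31.3)
rib ([[0.35499998927116394, 0.35499998927116394], [0.5479999780654907, 0.3070000112056732], [0.5630000233650208, 0.36899998784065247], [0.3709999918937683, 0.4169999957084656]], array([0.459, 0.362]), array([0.064, 0.198]), 76.1)
rib ([[0.4000000059604645, -0.42800000309944153], [0.5860000252723694, -0.43299999833106995], [0.5889999866485596, -0.3409999907016754], [0.4020000100135803, -0.335999995470047]], array([ 0.494, -0.384]), array([0.091, 0.186]), 88.5)
rs ([[0.640999972820282, -0.07199999690055847], [0.7070000171661377, -0.08900000154972076], [0.7459999918937683, 0.06499999761581421], [0.6800000071525574, 0.0820000022649765]], array([ 0.694, -0.004]), array([0.158, 0.068]), 75.7)
ss ([[0.4950000047683716, -0.08500000089406967], [0.6880000233650208, -0.0989999994635582], [0.6890000104904175, -0.07800000160932541], [0.4959999918937683, -0.06400000303983688]], array([ 0.592, -0.082]), array([0.021, 0.193]), 85.9)
s ([[0.49300000071525574, -0.0820000022649765], [0.6840000152587891, -0.0989999994635582], [0.6859999895095825, -0.07900000363588333], [0.4950000047683716, -0.06300000101327896]], array([ 0.589, -0.081]), array([0.019, 0.192]), 85.1)
[[-0.955  0.295 -0.   ]
 [ 0.295  0.955  0.   ]
 [ 0.    -0.    -1.   ]]
```

Call:
play_rows:
  commands:
    - [[-1,-0.4,-0.4,-0.1,0],[-1,-0.8,-0.9,-0.2,0],[-1,-0.9,-1,-0.3,0],[-1,-0.9,-1,-0.4,0],[-1,-0.9,-1,-0.4,0],[-1,-0.9,-1,-0.4,0],[-1,-0.9,-1,-0.4,0],[-1,-0.9,-1,-0.4,0]]

```text
clock: 1.72
tcp_pos: [0.3169, 0.3955, 0.3143]
orientation: [0.483, 3.101, 0.004]
contact_force: [0.8, -0.9, 0.2]
grip_width: 0.0853
gripper_force: 0.0
```

Call:
play_rows:
  commands:
    - [[-1,-0.2,-0.2,0,0],[-1,-0.4,-0.4,0,0],[-1,-0.6,-0.6,0,0],[-1,-0.8,-0.8,0,0],[-1,-0.8,-1,0,0],[-1,-0.8,-1,0,0],[-1,-0.8,-1,0,0],[-1,-0.8,-1,0,0]]

```text
clock: 2.38
tcp_pos: [0.4067, 0.159, 0.3116]
orientation: [0.479, 3.104, 0.001]
contact_force: [-0.8, 0.2, -0.2]
grip_width: 0.0857
gripper_force: 0.0
```

Run:
```python
from h import *
o=get_obs();p=viewer.grab_frame("wrist");save(p,"w1.png");print(o["tcp_pos"],o["orientation"],o["joints"],o["clock"],p["hand_eye"],p["fovy"])
pickle.dump((o,p),open("w1.pkl","wb"))
```

```text
[0.40674994 0.1590419  0.31159248] [4.79115796e-01 3.10440015e+00 9.14061398e-04] [-0.83861666 -0.02013474  0.32150502  2.00361311  0.00674937  1.15638653
  0.74465813] 2.3833 [[ 1.69505318e-05  9.65946785e-01  2.58740811e-01  6.60102114e-02]
 [ 9.99999933e-01  7.80793109e-05 -3.57002012e-04 -3.85271965e-05]
 [-3.65047250e-04  2.58740800e-01 -9.65946720e-01 -1.42230060e-01]
 [ 0.00000000e+00  0.00000000e+00  0.00000000e+00  1.00000000e+00]] 59.44366160724986
```

View pics/w1.png

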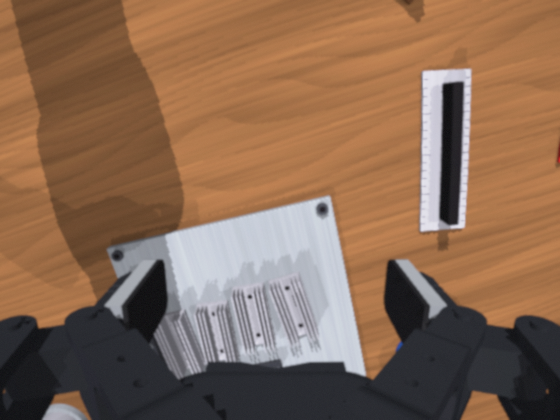

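The wrist view shows the straightedge upright at (446,150). The jig plate corners are at (108,247) and (332,197), and the four sinks are at (180–310, 310). The rear part is hidden by the gripper, so I'll go farther out.

Call:
play_rows:
  commands:
    - [[-1,-0.2,0,0,0],[-1,-0.4,-0.05,0,0],[-1,-0.6,-0.1,0,0],[-1,-0.8,-0.15,0,0],[-1,-1,-0.2,0,0],[-1,-1,-0.25,0,0],[-1,-1,-0.25,0,0]]

```text
clock: 3.02
tcp_pos: [0.5834, 0.0544, 0.3101]
orientation: [-0.473, -3.105, 0.004]
contact_force: [-0.7, -0.3, -0.8]
grip_width: 0.0857
gripper_force: 0.0
```

Call:
play_rows:
  commands:
    - [[-1,-0.2,0,0,0],[-1,-0.4,0,0,0],[-1,-0.5,0,0,0],[-1,-0.5,0,0,0],[-1,-0.5,0,0,0],[-1,-0.5,0,0,0]]

```text
clock: 3.52
tcp_pos: [0.677, 0.0286, 0.311]
orientation: [-0.465, -3.106, -0.002]
contact_force: [-0.6, 1.1, -0.2]
grip_width: 0.0855
gripper_force: 0.0
```

Run:
```python
from h import *
o=get_obs();p=viewer.grab_frame("wrist");save(p,"w2.png");print(o["tcp_pos"],o["orientation"],o["joints"],o["clock"])
pickle.dump((o,p),open("w2.pkl","wb"))
for t in("side_stop","rear_stop","sink1_centre"):
    for d in viewer.trace(p,t):
        c,_=cv2.findContours(d["pixels"].astype(np.uint8),0,1); c=max(c,key=len)
        R=cv2.minAreaRect(c);print(t,round(d["score"],2),np.round(R[0]),np.round(R[1]),round(R[2],1),cv2.boxPoints(R).round(1).tolist())
```

```text
[0.6770436  0.02859497 0.31099126] [-4.64805603e-01 -3.10571842e+00 -1.92644800e-03] [-0.46856605  0.45601519  0.49233201  1.47520729 -0.22143802  1.26661861
  1.32146643] 3.5167
side_stop 0.84 [164. 120.] [170.  19.] 73.9 [[130.60000610351562, 41.400001525878906], [149.39999389648438, 36.0], [196.60000610351562, 199.5], [177.89999389648438, 204.89999389648438]]
side_stop 0.5 [197. 122.] [81. 42.] 72.6 [[165.39999389648438, 89.80000305175781], [205.10000610351562, 77.4000015258789], [229.1999969482422, 154.6999969482422], [189.60000610351562, 167.10000610351562]]
rear_stop 0.83 [259. 192.] [ 56. 134.] 77.0 [[187.0, 179.8000030517578], [318.0, 149.60000610351562], [330.5, 203.6999969482422], [199.5, 234.0]]
sink1_centre 0.75 [197. 122.] [82. 41.] 73.4 [[166.10000610351562, 88.80000305175781], [205.39999389648438, 77.0999984741211], [228.89999389648438, 156.10000610351562], [189.60000610351562, 167.8000030517578]]
```

View pics/w2.png

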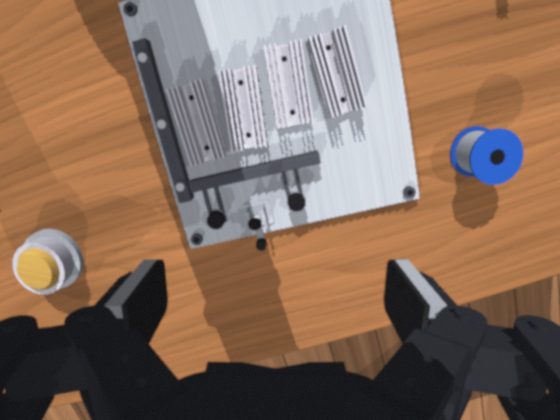

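The wrist view shows the side stop running from (140,40) to (187,200), and the rear stop's front face from (192,182) to (318,152). Sinks 1–4 are at (197,122), (243,108), (288,85) and (337,70), and the plate's rear corners are at (195,247) and (418,198).

```bash
cat > m.py <<'E'
from h import *
o,p=pickle.load(open("w2.pkl","rb"))
P=lambda q,z:plane(p,q,z,o)[:,:2]
pc=P([[195,248],[418,199]],.01)
print("plate rear corners",pc.round(4),np.linalg.norm(pc[1]-pc[0]))
# side stop face: right edge of dark bar, top z=.028 ; find by dark threshold
g=cv2.cvtColor(p["pixels"],cv2.COLOR_RGB2GRAY)
e=[]
for d in viewer.trace(p,"side_stop")[:1] if 0 else []: pass
for (a,b,z,name) in [((146,39),(191,190),.028,"side face top"),((134,42),(179,200),.028,"side back top")]:
    q=P([a,b],z);v=q[1]-q[0];print(name,q.round(4),np.degrees(np.arctan2(v[1],v[0])),np.linalg.norm(v))
q=P([(192,182),(318,152)],.028);v=q[1]-q[0];print("rear face top",q.round(4),np.degrees(np.arctan2(v[1],v[0]))-90,np.linalg.norm(v))
E
python3 m.py
python3 - <<'E'
from h import *
o,p=pickle.load(open("w2.pkl","rb"))
c=p["pixels"][0:260,110:430,::-1]; cv2.imwrite("pics/w2c.png",cv2.resize(c,None,fx=2.3,fy=2.3,interpolation=2))
E
```

```text
plate rear corners [[ 0.7516 -0.1025]
 [ 0.7722  0.1879]] 0.29110143405198274
side face top [[ 0.5005 -0.0654]
 [ 0.6754 -0.0753]] -3.2384147404707453 0.17523215965223224
side back top [[ 0.4991 -0.0793]
 [ 0.6827 -0.0935]] -4.40211615276657 0.1841280860972686
rear face top [[ 0.6667 -0.0708]
 [ 0.6763  0.0809]] -3.630506444782526 0.15197127316046108
```

View pics/w2c.png

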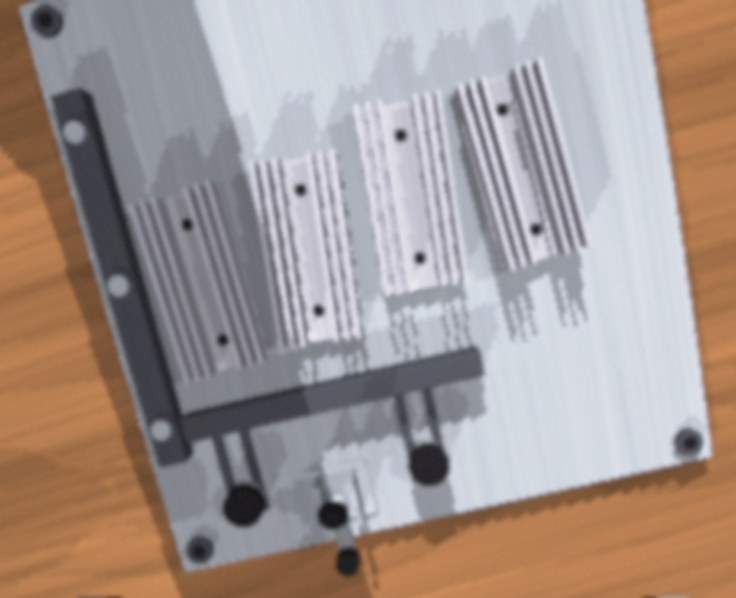

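```bash
cat > m.py <<'E'
from h import *
from scipy.optimize import least_squares
o,p=pickle.load(open("w2.pkl","rb"))
s=lambda q:np.array(q,float)/2.3+[110,0]
pts=[((65,-25),0,(183,572)),((65,275),0,(712,457)),((-240,-25),0,(18,8)),((-190,-16),.018,(52,97)),((-190,0),.018,(88,90)),((0,-16),.018,(160,465)),((0,0),.018,(190,457))]
J=np.array([[a[0]/1e3,a[1]/1e3,h] for a,h,_ in pts]);px=np.array([s(q) for *_,q in pts])
def tw(v,X):
    X=np.atleast_2d(X);c,n=np.cos(v[2]),np.sin(v[2]);return np.c_[v[0]+c*X[:,0]-n*X[:,1],v[1]+n*X[:,0]+c*X[:,1],.01+X[:,2]+(v[3] if len(v)>3 else 0)]
f=lambda v:(proj(p,tw(v,J),o)-px).ravel()
for v0 in([.68,-.08,-.07],[.68,-.08,-.07,0]):
    r_=least_squares(f,v0,loss="soft_l1");print(r_.x.round(4),r_.fun.round(1).reshape(-1,2).tolist())
    v=r_.x
    def inv(q,z):
        w=plane(p,s(q).reshape(-1,2),z+(v[3] if len(v)>3 else 0),o)[:,:2]-v[:2];c,n=np.cos(v[2]),np.sin(v[2]);return (np.c_[w@[c,n],w@[-n,c]]*1e3).round(1)
    print("rear top front",inv([[185,416],[480,349]],.028).tolist(),inv([[185,416],[480,349]],.01).tolist())
    for n,q in dict(s1=[[131,205],[212,182],[266,360],[185,380]],s2=[[250,163],[335,152],[360,340],[283,346]],s3=[[355,105],[441,95],[465,285],[385,295]],s4=[[456,90],[543,60],[586,245],[510,272]]).items():
        print(n,inv(q,.038).tolist())
E
python3 m.py
python3 - <<'E'
from h import *
o,p=pickle.load(open("w1.pkl","rb"))
# straightedge from w1: white plate corners z=.005
q=plane(p,[[423,71],[471,69],[465,228],[420,231]],.005,o)[:,:2];print(q.round(4),q.mean(0),np.linalg.norm(np.diff(q,axis=0),axis=1))
t=plane(p,[[452,83],[451,222]],.035,o);print(t.round(4))
E
```

```text
[ 0.6887 -0.0788 -0.0713] [[1.3, 0.6], [0.8, 0.2], [0.7, -1.1], [-0.5, -0.6], [-2.5, -1.4], [-0.1, 1.9], [-0.5, 2.4]]
rear top front [[-24.2, 4.9], [-23.8, 159.2]] [[-21.7, 0.0], [-21.3, 160.8]]
s1 [[-130.1, 10.4], [-131.1, 51.0], [-43.5, 54.6], [-43.1, 12.7]]
s2 [[-135.2, 70.7], [-130.9, 110.6], [-42.6, 101.9], [-48.3, 64.5]]
s3 [[-149.2, 124.6], [-144.7, 164.3], [-57.1, 157.3], [-61.0, 118.7]]
s4 [[-145.4, 171.5], [-149.8, 213.6], [-63.0, 218.0], [-58.4, 179.8]]
[ 0.6885 -0.0794 -0.0718 -0.0036] [[1.3, -0.4], [-0.7, -0.3], [1.5, -0.3], [0.2, -0.0], [-2.0, -0.8], [0.1, 1.1], [-0.4, 1.7]]
rear top front [[-23.6, 4.6], [-23.3, 160.2]] [[-21.1, -0.3], [-20.8, 161.8]]
s1 [[-130.4, 10.1], [-131.4, 51.0], [-43.1, 54.7], [-42.7, 12.5]]
s2 [[-135.6, 70.8], [-131.2, 111.2], [-42.2, 102.4], [-47.9, 64.6]]
s3 [[-149.7, 125.2], [-145.2, 165.3], [-56.9, 158.3], [-60.8, 119.3]]
s4 [[-145.9, 172.6], [-150.4, 214.9], [-62.8, 219.5], [-58.2, 180.9]]
[[0.3549 0.3587]
 [0.3687 0.4164]
 [0.564  0.3722]
 [0.5492 0.3128]] [0.45921683 0.36502005] [0.05937647 0.20021844 0.06118543]
[[0.3759 0.3759 0.035 ]
 [0.536  0.3434 0.035 ]]
```

Fitting the picks gives the corner at (0.6885,-0.079) with yaw -0.0715, and the rear stop face at x≈-23 mm. Next I go to the straightedge.

Call:
play_rows:
  commands:
    - [[-1,0.2,0.15,0,0],[-1,0.4,0.3,0.1,0],[-1,0.6,0.5,0.2,-0.02],[-1,0.8,0.7,0.3,-0.042],[-1,0.8,0.7,0.4,-0.042],[-1,0.8,0.7,0.4,-0.042],[-1,0.8,0.7,0.4,-0.042],[-1,0.8,0.7,0.4,-0.042],[-1,0.8,0.7,0.4,-0.042]]

```text
clock: 4.47
tcp_pos: [0.5669, 0.2063, 0.2322]
orientation: [0.367, 3.119, 0.0]
contact_force: [0.4, 0.2, 0.5]
grip_width: 0.0856
gripper_force: 0.0
```

```bash
cat >> h.py <<'E'
def go(x,y,z,yaw):
    "print scaled shift/turn to reach tcp x,y,z with tool y axis at world angle yaw(deg)"
    o=get_obs();R=cv2.Rodrigues(np.array(o["orientation"]))[0]
    d=R.T@(np.array([x,y,z])-o["tcp_pos"]);a=np.degrees(np.arctan2(R[1,1],R[0,1]))
    print("now",np.round(o["tcp_pos"],4),"yaw",a.round(2),"F",np.round(o["contact_force"],1),"q",np.round(o["joints"],2),"MOVE",np.round(d/.2,3),"TURN",round(-(yaw-a)/90,3))
E
python3 -c "
from h import *
go(.459,.363,.06,76.8)"
```

```text
now [0.5669 0.2063 0.2322] yaw 76.57 F [0.4 0.2 0.5] q [-0.77  0.38  0.42  1.76 -0.17  1.04  1.04] MOVE [0.708 0.636 0.86 ] TURN -0.003
```

Call:
play_rows:
  commands:
    - [[-1,0.15,0.15,0.05,0],[-1,0.3,0.3,0.2,0],[-1,0.45,0.45,0.35,0],[-1,0.6,0.6,0.45,0],[-1,0.708,0.636,0.55,-0.003],[-1,0.708,0.636,0.7,-0.003],[-1,0.708,0.636,0.8,-0.003],[-1,0.708,0.636,0.8,-0.003],[-1,0.708,0.636,0.8,-0.003]]

```text
clock: 5.22
tcp_pos: [0.4596, 0.3621, 0.0717]
orientation: [0.363, 3.12, -0.002]
contact_force: [-0.3, -0.6, 1.2]
grip_width: 0.0853
gripper_force: 0.0
```

Run:
```python
from h import *
go(.459,.363,.009,76.8)
o=get_obs();p=viewer.grab_frame("wrist");save(p,"w3.png")
c,s=np.cos(np.radians(-13.2)),np.sin(np.radians(-13.2))
for d in viewer.trace(p,"rib")[:2]:
    q,_=cv2.findContours(d["pixels"].astype(np.uint8),0,1);q=max(q,key=len).reshape(-1,2);print(d["score"],d["rect"])
print(proj(p,[[.459+a*c-b*s,.363+a*s+b*c,z] for z,a,b in((.005,-.1,-.03),(.005,-.1,.03),(.005,.1,.03),(.005,.1,-.03),(.035,-.085,0),(.035,.085,0))],o).round().tolist())
```

```text
now [0.4596 0.3621 0.0717] yaw 76.72 F [-0.3 -0.6  1.2] q [-1.01  0.54  0.3   1.92 -0.24  0.72  0.78] MOVE [0.004 0.004 0.314] TURN -0.001
0.79 [227.9, 40.5, 334.0, 367.9]
0.77 [518.8, 57.0, 558.3, 250.3]
[[220.0, 41.0], [333.0, 41.0], [321.0, 361.0], [232.0, 361.0], [277.0, 63.0], [277.0, 373.0]]
```

View pics/w3.png

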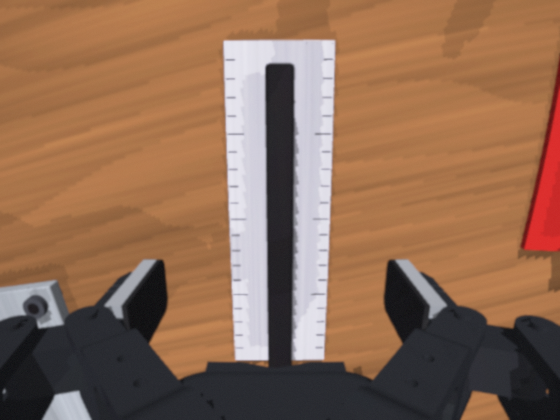

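The straightedge is centred between the fingers and aligned with them: plate from (224,41) to (334,360), rib at column 280. I'll descend and grip.

Call:
play_rows:
  commands:
    - [[-1,0.004,0.008,0.1,0],[-1,0.004,0.008,0.2,0],[-1,0.004,0.008,0.28,0],[-1,0.004,0.008,0.31,0],[-1,0.004,0.008,0.312,0],[-1,0.004,0.008,0.312,0],[1,0.004,0.008,0.312,0],[1,0.004,0.008,0.312,0],[1,0.004,0.008,0.312,0],[1,0.004,0.008,0.312,0],[1,0.004,0.008,0.312,0],[1,0.004,0.008,0.312,0]]
  grip_force: 80

```text
clock: 6.32
tcp_pos: [0.4577, 0.3654, 0.0092]
orientation: [-0.359, -3.121, -0.0]
contact_force: [-7.2, -3.2, 21.9]
grip_width: 0.0129
gripper_force: 65.7
```

Call:
play_rows:
  commands:
    - [[1,0,0,0,0],[1,0,0,0,0],[1,0,0,0,0],[1,0,0,0,0],[1,0,0,0,0],[1,0,0,0,0]]

```text
clock: 6.82
tcp_pos: [0.4578, 0.3655, 0.0093]
orientation: [0.359, 3.121, 0.001]
contact_force: [-1.1, -0.6, 5.4]
grip_width: 0.0126
gripper_force: 80.2
```

Call:
play_rows:
  commands:
    - [[1,0,0,-0.1,0],[1,0,0,-0.25,0],[1,0,0,-0.4,0],[1,0,0,-0.45,0],[1,0,0,-0.45,0]]

```text
clock: 7.23
tcp_pos: [0.459, 0.3664, 0.1011]
orientation: [0.359, 3.118, 0.006]
contact_force: [0.1, 1.0, -3.1]
grip_width: 0.0125
gripper_force: 79.4
```

```bash
cat >> h.py <<'E'
C=np.array([.6885,-.079]);YAW=-.0715
def jig(x,y):
    c,s=np.cos(YAW),np.sin(YAW);return C[0]+c*x-s*y,C[1]+s*x+c*y
E
python3 -c "
from h import *
go(*jig(-.105,.265),.09,85.9)"
```

```text
now [0.459  0.3664 0.1011] yaw 76.87 F [ 0.1  1.  -3.1] q [-1.03  0.5   0.32  1.9  -0.22  0.77  0.76] MOVE [-0.897 -0.682  0.055] TURN -0.1
```

Call:
play_rows:
  commands:
    - [[1,-0.1,-0.08,0,-0.01],[1,-0.25,-0.19,0,-0.03],[1,-0.4,-0.3,0,-0.05],[1,-0.55,-0.42,0,-0.07],[1,-0.7,-0.53,0,-0.09],[1,-0.82,-0.62,0,-0.1],[1,-0.897,-0.682,0,-0.1],[1,-0.897,-0.682,0,-0.1],[1,-0.897,-0.682,0,-0.1],[1,-0.897,-0.682,0,-0.1]]

```text
clock: 8.07
tcp_pos: [0.5998, 0.1922, 0.0969]
orientation: [-0.112, -3.136, 0.001]
contact_force: [-0.9, 0.7, -2.9]
grip_width: 0.0124
gripper_force: 79.3
```

Run:
```python
from h import *
go(*jig(-.105,.265),.022,85.9)
o=get_obs();p=viewer.grab_frame("wrist");save(p,"w4.png")
R=cv2.Rodrigues(np.array(o["orientation"]))[0];u=o["tcp_pos"]
# expected straightedge in this view
print(proj(p,[u+R@np.array([a,b,.0092-h]) for h,a,b in((.005,.1,-.03),(.005,.1,.03),(.035,.085,0))],o).round(1).tolist())
print("jig y=.218 line, z=.038",proj(p,[[*jig(x,.218),.038] for x in(-.15,-.06)],o).round().tolist())
```

```text
now [0.5998 0.1922 0.0969] yaw 85.91 F [-0.9  0.7 -2.9] q [-0.62  0.57  0.29  1.79 -0.21  0.82  1.27] MOVE [-0.015  0.004  0.375] TURN 0.0
[[194.2, 14.8], [355.6, 14.8], [274.8, 42.3]]
jig y=.218 line, z=.038 [[191.0, 152.0], [200.0, 300.0]]
```

View pics/w4.png

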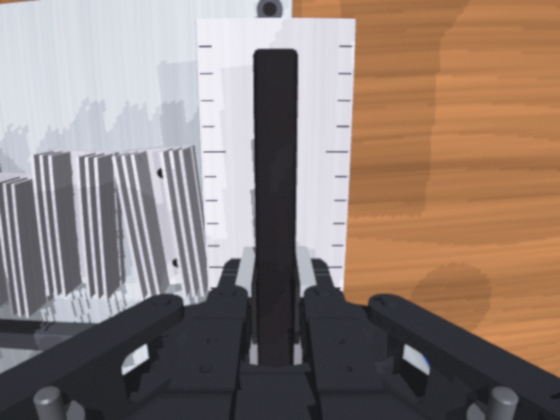

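The straightedge sits square in the grip (plate left edge at column ~200–210), clear of sink 4. I'll lower it now.

Call:
play_rows:
  commands:
    - [[1,-0.015,0.004,0.1,0],[1,-0.015,0.004,0.2,0],[1,-0.015,0.004,0.28,0],[1,-0.015,0.004,0.33,0],[1,-0.015,0.004,0.35,0],[1,-0.015,0.004,0.35,0],[1,-0.015,0.004,0.35,0],[1,-0.015,0.004,0.35,0]]

```text
clock: 8.78
tcp_pos: [0.6052, 0.1927, 0.0299]
orientation: [0.113, 3.138, 0.001]
contact_force: [-0.3, 0.3, -2.1]
grip_width: 0.0128
gripper_force: 79.3
```

```bash
python3 -c "
from h import *
go(*jig(-.105,.265),.0207,85.9)"
```

```text
now [0.6052 0.1927 0.0299] yaw 85.89 F [-0.3  0.3 -2.1] q [-0.59  0.67  0.26  1.81 -0.25  0.7   1.3 ] MOVE [ 0.013 -0.     0.046] TURN -0.0
```

Call:
play_rows:
  commands:
    - [[1,0,0,0.02,0],[1,0,0,0.035,0],[1,0,0,0.045,0],[1,0,0,0.045,0],[1,0,0,0.045,0],[1,0,0,0.045,0]]

```text
clock: 9.28
tcp_pos: [0.6045, 0.1923, 0.0199]
orientation: [0.113, 3.14, 0.0]
contact_force: [0.1, -0.1, -1.5]
grip_width: 0.0125
gripper_force: 79.3
```

Call:
play_rows:
  commands:
    - [[1,0,-0.02,0,0],[1,0,-0.04,0,0],[1,0,-0.06,0,0],[1,0,-0.08,0,0],[1,0,-0.1,0,0],[1,0,-0.12,0,0],[1,0,-0.14,0,0],[1,0,-0.16,0,0],[1,0,-0.18,0,0],[1,0,-0.2,0,0],[1,0,-0.2,0,0]]

```text
clock: 10.2
tcp_pos: [0.6016, 0.1512, 0.02]
orientation: [-0.115, -3.139, 0.001]
contact_force: [-0.2, -0.6, -2.5]
grip_width: 0.0125
gripper_force: 79.2
```

Run:
```python
from h import *
go(*jig(-.105,.200),.0207,85.9)
```

```text
now [0.6016 0.1512 0.02  ] yaw 85.81 F [-0.2 -0.6 -2.5] q [-0.53  0.66  0.25  1.85 -0.25  0.66  1.36] MOVE [ 0.009 -0.117 -0.004] TURN -0.001
```

Call:
play_rows:
  commands:
    - [[1,0,-0.015,0,0],[1,0,-0.03,0,0],[1,0,-0.045,0,0],[1,0,-0.06,0,0],[1,0,-0.07,0,0],[1,0,-0.08,0,0],[1,0,-0.08,0,0]]

```text
clock: 10.78
tcp_pos: [0.6004, 0.1357, 0.0199]
orientation: [0.114, 3.14, -0.001]
contact_force: [-0.3, 1.0, -2.3]
grip_width: 0.0129
gripper_force: 79.2
```

Call:
play_rows:
  commands:
    - [[1,0,-0.005,0,0],[1,0,-0.01,0,0],[1,0,-0.015,0,0],[1,0,-0.015,0,0]]

```text
clock: 11.12
tcp_pos: [0.6002, 0.1333, 0.0199]
orientation: [0.113, 3.14, 0.0]
contact_force: [0.1, 2.4, -1.9]
grip_width: 0.0126
gripper_force: 79.2
```

Run:
```python
from h import *
go(*jig(-.105,.198),.0207,85.9)
p=viewer.grab_frame("top");q=viewer.grab_frame("scene")
cv2.imwrite("pics/a5.png",cv2.resize(p["pixels"][110:230,230:350,::-1],None,fx=5,fy=5,interpolation=2))
```

```text
now [0.6002 0.1333 0.0199] yaw 85.87 F [ 0.1  2.4 -1.9] q [-0.5   0.66  0.25  1.86 -0.25  0.66  1.39] MOVE [ 0.009 -0.037 -0.004] TURN -0.0
```

View pics/a5.png

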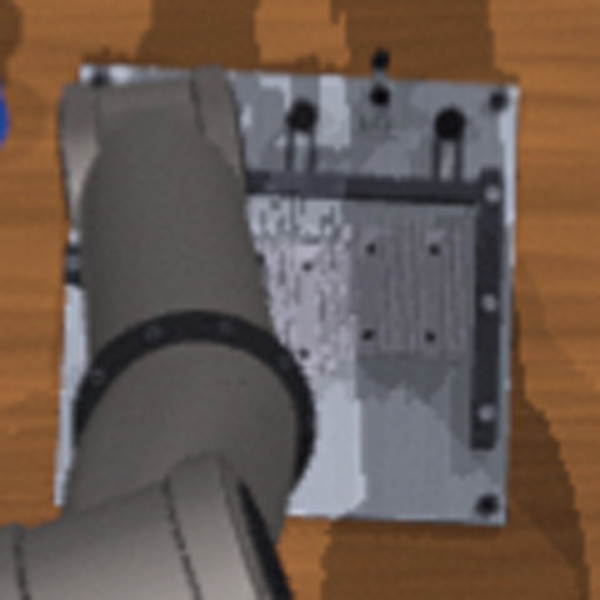

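The row has closed up in front of the straightedge, with a few mm left to the side stop at crop (470,300). I'll creep on in small steps.

Call:
play_rows:
  commands:
    - [[1,0,-0.005,0,0],[1,0,-0.01,0,0],[1,0,-0.015,0,0],[1,0,-0.02,0,0],[1,0,-0.02,0,0]]

```text
clock: 11.63
tcp_pos: [0.5999, 0.129, 0.0199]
orientation: [-0.114, -3.139, 0.0]
contact_force: [0.2, 2.4, -3.0]
grip_width: 0.0126
gripper_force: 79.2
```

Call:
play_rows:
  commands:
    - [[1,0,-0.004,0,0],[1,0,-0.008,0,0],[1,0,-0.008,0,0]]

```text
clock: 11.88
tcp_pos: [0.5997, 0.1276, 0.0199]
orientation: [-0.113, -3.139, 0.0]
contact_force: [-0.3, 1.9, -2.6]
grip_width: 0.0126
gripper_force: 79.2
```

Call:
play_rows:
  commands:
    - [[1,0,-0.004,0,0],[1,0,-0.008,0,0],[1,0,-0.008,0,0]]

```text
clock: 12.13
tcp_pos: [0.5997, 0.1259, 0.0199]
orientation: [-0.113, -3.14, 0.0]
contact_force: [0.7, 2.7, -2.2]
grip_width: 0.0127
gripper_force: 79.2
```

Call:
play_rows:
  commands:
    - [[1,0,-0.003,0,0],[1,0,-0.005,0,0],[1,0,-0.005,0,0]]

```text
clock: 12.38
tcp_pos: [0.5996, 0.1251, 0.0199]
orientation: [-0.113, -3.14, 0.0]
contact_force: [0.1, 3.7, -2.0]
grip_width: 0.0128
gripper_force: 79.2
```

Call:
play_rows:
  commands:
    - [[1,0,-0.003,0,0],[1,0,-0.005,0,0],[1,0,-0.005,0,0]]

```text
clock: 12.63
tcp_pos: [0.5996, 0.1247, 0.0199]
orientation: [0.113, 3.14, 0.001]
contact_force: [-0.2, 4.2, -1.6]
grip_width: 0.0126
gripper_force: 79.2
```

Call:
play_rows:
  commands:
    - [[1,0,-0.003,0,0],[1,0,-0.005,0,0],[1,0,-0.005,0,0]]

```text
clock: 12.88
tcp_pos: [0.5995, 0.1246, 0.0199]
orientation: [0.112, 3.139, 0.002]
contact_force: [0.4, 6.5, -2.2]
grip_width: 0.0127
gripper_force: 79.2
```

Call:
play_rows:
  commands:
    - [[1,0,-0.003,0,0],[1,0,-0.005,0,0],[1,0,-0.005,0,0]]

```text
clock: 13.13
tcp_pos: [0.5995, 0.1246, 0.02]
orientation: [0.111, 3.139, 0.004]
contact_force: [0.8, 7.2, -2.6]
grip_width: 0.0125
gripper_force: 79.2
```

Call:
play_rows:
  commands:
    - [[1,0,-0.003,0,0],[1,0,-0.005,0,0],[1,0,-0.005,0,0]]

```text
clock: 13.38
tcp_pos: [0.5994, 0.1245, 0.02]
orientation: [0.11, 3.139, 0.005]
contact_force: [-0.7, 10.5, -2.6]
grip_width: 0.0127
gripper_force: 79.2
```

Call:
play_rows:
  commands:
    - [[1,0,-0.003,0,0],[1,0,-0.005,0,0],[1,0,-0.005,0,0],[1,0,-0.005,0,0],[1,0,-0.005,0,0]]

```text
clock: 13.8
tcp_pos: [0.5994, 0.1245, 0.0201]
orientation: [0.109, 3.139, 0.007]
contact_force: [0.5, 11.8, -3.9]
grip_width: 0.0126
gripper_force: 79.2
```

Run:
```python
from h import *
go(*jig(-.105,.198),.0207,85.9)
p=viewer.grab_frame("scene")
cv2.imwrite("pics/a6.png",cv2.resize(p["pixels"][220:330,220:390,::-1],None,fx=4.5,fy=4.5,interpolation=2))
```

```text
now [0.5994 0.1245 0.0201] yaw 86.03 F [ 0.5 11.8 -3.9] q [-0.48  0.65  0.24  1.87 -0.25  0.65  1.41] MOVE [ 0.008  0.007 -0.003] TURN 0.001
```

View pics/a6.png

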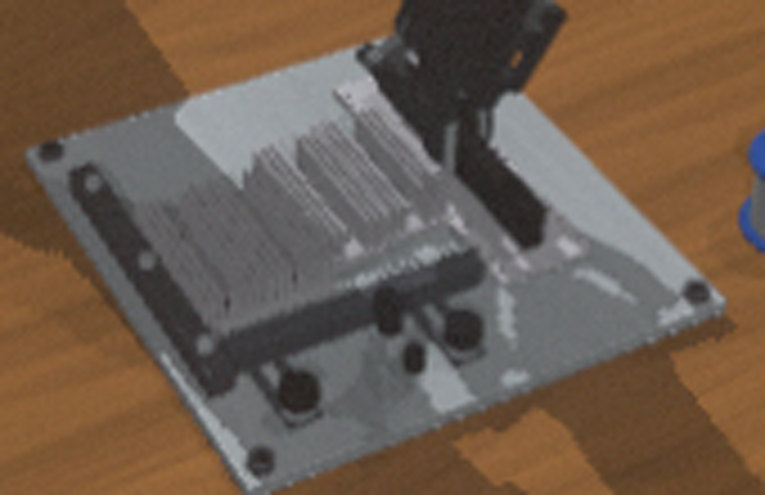

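The row is tight against the side stop with about 11.8 N on the wrist. I'll back off, lift and rotate.

Call:
play_rows:
  commands:
    - [[1,0,0.02,0,0],[1,0,0.06,0,0],[1,0,0.12,0,0],[1,0,0.2,0,0],[1,0,0.2,-0.1,0],[1,0.1,0.2,-0.25,0],[1,0.2,0.2,-0.4,0],[1,0.35,0.1,-0.4,0],[1,0.5,0,-0.4,0],[1,0.5,-0.1,-0.4,0],[1,0.5,-0.1,-0.4,0]]

```text
clock: 14.77
tcp_pos: [0.4956, 0.1042, 0.1]
orientation: [-0.118, -3.137, 0.003]
contact_force: [1.0, 0.5, -2.0]
grip_width: 0.0126
gripper_force: 79.5
```

Call:
play_rows:
  commands:
    - [[1,0,-0.1,0,0.06],[1,0,-0.2,0,0.13],[1,0,-0.3,0,0.2],[1,0,-0.3,0,0.27],[1,0,-0.3,0,0.34],[1,0,-0.3,0,0.41],[1,0,-0.3,0,0.48],[1,0,-0.3,0,0.55],[1,0,-0.3,0,0.62],[1,0,-0.3,0,0.69],[1,0,-0.3,0,0.76],[1,0,-0.3,0,0.82]]

```text
clock: 15.77
tcp_pos: [0.4944, 0.0489, 0.1001]
orientation: [1.981, 2.438, 0.001]
contact_force: [-0.2, -1.3, -2.3]
grip_width: 0.0124
gripper_force: 79.4
```

Run:
```python
from h import *
go(*jig(-.200,.106),.09,-4.1)
```

```text
now [0.4944 0.0489 0.1001] yaw 11.82 F [-0.2 -1.3 -2.3] q [-0.75  0.43  0.65  2.12 -0.4   0.71  0.38] MOVE [-0.041  0.002  0.05 ] TURN 0.177
```

Call:
play_rows:
  commands:
    - [[1,-0.02,0,0,0.06],[1,-0.041,0.002,0,0.12],[1,-0.041,0.002,0.05,0.177],[1,-0.041,0.002,0.1,0.177],[1,-0.041,0.002,0.15,0.177],[1,-0.041,0.002,0.2,0.177],[1,-0.041,0.002,0.2,0.177],[1,-0.041,0.002,0.2,0.177],[1,-0.041,0.002,0.2,0.177]]

```text
clock: 16.52
tcp_pos: [0.496, 0.0396, 0.0599]
orientation: [-2.295, -2.146, 0.0]
contact_force: [-1.0, 0.0, -2.4]
grip_width: 0.0123
gripper_force: 79.4
```

Run:
```python
from h import *
go(*jig(-.200,.106),.0205,-4.1)
o=get_obs();p=viewer.grab_frame("wrist")
cv2.imwrite("pics/a7.png",p["pixels"][:,:,::-1])
R=cv2.Rodrigues(np.array(o["orientation"]))[0]
print("end",proj(p,[o["tcp_pos"]+R@np.array([.1,b,.0042]) for b in(-.03,.03)],o).round(1).tolist())
q=viewer.grab_frame("top");cv2.imwrite("pics/a8.png",cv2.resize(q["pixels"][110:230,230:350,::-1],None,fx=5,fy=5,interpolation=2))
```

```text
now [0.496  0.0396 0.0599] yaw -3.84 F [-1.   0.  -2.4] q [-0.72  0.52  0.65  2.14 -0.53  0.64  0.24] MOVE [0.007 0.002 0.197] TURN 0.003
end [[196.2, 13.5], [357.6, 13.6]]
```

View pics/a7.png

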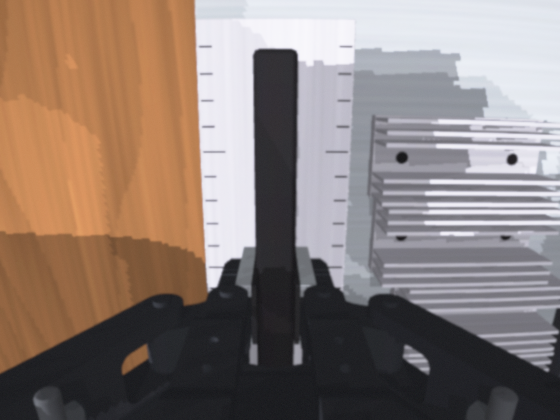

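The view shows the row tight, with sink ends at column ~373 and the straightedge's front edge at column ~350, parallel and clear. I'll lower.

Call:
play_rows:
  commands:
    - [[1,0.015,0.002,0.06,0.003],[1,0.015,0.002,0.12,0.003],[1,0.015,0.002,0.17,0.003],[1,0.015,0.002,0.19,0.003],[1,0.015,0.002,0.198,0.003],[1,0.015,0.002,0.198,0.003],[1,0.015,0.002,0.198,0.003]]

```text
clock: 17.2
tcp_pos: [0.4964, 0.0424, 0.02]
orientation: [2.3, 2.14, -0.001]
contact_force: [0.6, 0.0, -2.5]
grip_width: 0.0125
gripper_force: 79.4
```

Run:
```python
from h import *
go(*jig(-.143,.107),.0202,-4.1)
```

```text
now [0.4964 0.0424 0.02  ] yaw -4.15 F [ 0.6  0.  -2.5] q [-0.66  0.59  0.58  2.15 -0.61  0.56  0.29] MOVE [-0.002  0.286 -0.001] TURN -0.001
```

Call:
play_rows:
  commands:
    - [[1,0,0.02,0,0],[1,0,0.04,0,0],[1,0,0.06,0,0],[1,0,0.08,0,0],[1,0,0.1,0,0],[1,0,0.12,0,0],[1,0,0.14,0,0],[1,0,0.16,0,0],[1,0,0.18,0,0],[1,0,0.2,0,0],[1,0,0.2,0,0]]

```text
clock: 18.12
tcp_pos: [0.537, 0.0399, 0.0202]
orientation: [2.3, 2.14, 0.0]
contact_force: [-0.5, -0.1, -2.6]
grip_width: 0.0126
gripper_force: 79.3
```

Call:
play_rows:
  commands:
    - [[1,0,0.01,0,0],[1,0,0.02,0,0],[1,0,0.03,0,0],[1,0,0.04,0,0],[1,0,0.04,0,0]]

```text
clock: 18.53
tcp_pos: [0.545, 0.0392, 0.0203]
orientation: [2.299, 2.139, 0.001]
contact_force: [-1.0, 0.6, -3.4]
grip_width: 0.0124
gripper_force: 79.3
```

Run:
```python
from h import *
go(*jig(-.143,.107),.0202,-4.1)
```

```text
now [0.545  0.0392 0.0203] yaw -4.13 F [-1.   0.6 -3.4] q [-0.63  0.65  0.58  2.04 -0.6   0.63  0.29] MOVE [-0.003  0.043  0.001] TURN -0.0
```

Call:
play_rows:
  commands:
    - [[1,0,0.005,0,0],[1,0,0.01,0,0],[1,0,0.015,0,0],[1,0,0.02,0,0],[1,0,0.02,0,0]]

```text
clock: 18.95
tcp_pos: [0.5489, 0.0388, 0.0203]
orientation: [2.299, 2.139, 0.001]
contact_force: [-2.4, 0.3, -3.8]
grip_width: 0.012
gripper_force: 79.3
```

Call:
play_rows:
  commands:
    - [[1,0,0.005,0,0],[1,0,0.01,0,0],[1,0,0.01,0,0]]

```text
clock: 19.2
tcp_pos: [0.5506, 0.0388, 0.0203]
orientation: [2.3, 2.14, 0.0]
contact_force: [-3.6, 1.2, -3.2]
grip_width: 0.0128
gripper_force: 79.3
```

Call:
play_rows:
  commands:
    - [[1,0,0.003,0,0],[1,0,0.007,0,0],[1,0,0.007,0,0]]

```text
clock: 19.45
tcp_pos: [0.552, 0.0387, 0.0203]
orientation: [2.3, 2.14, 0.0]
contact_force: [-2.9, -0.4, -2.4]
grip_width: 0.0126
gripper_force: 79.4
```

Call:
play_rows:
  commands:
    - [[1,0,0.003,0,0],[1,0,0.006,0,0],[1,0,0.006,0,0]]

```text
clock: 19.7
tcp_pos: [0.553, 0.0386, 0.0203]
orientation: [2.3, 2.14, 0.0]
contact_force: [-3.7, 1.1, -1.1]
grip_width: 0.0124
gripper_force: 79.6
```

Call:
play_rows:
  commands:
    - [[1,0,0.003,0,0],[1,0,0.006,0,0],[1,0,0.006,0,0]]

```text
clock: 19.95
tcp_pos: [0.5531, 0.0385, 0.0201]
orientation: [-2.299, -2.139, 0.002]
contact_force: [-6.5, 0.9, 0.6]
grip_width: 0.0128
gripper_force: 80.0
```

Call:
play_rows:
  commands:
    - [[1,0,0.003,0,0],[1,0,0.006,0,0],[1,0,0.006,0,0]]

```text
clock: 20.2
tcp_pos: [0.5531, 0.0385, 0.0199]
orientation: [-2.297, -2.138, 0.004]
contact_force: [-9.4, -0.3, 2.4]
grip_width: 0.0128
gripper_force: 80.2
```

Call:
play_rows:
  commands:
    - [[1,0,0.003,0,0],[1,0,0.005,0,0],[1,0,0.005,0,0]]

```text
clock: 20.45
tcp_pos: [0.5532, 0.0385, 0.0197]
orientation: [-2.296, -2.137, 0.006]
contact_force: [-10.5, 1.3, 4.2]
grip_width: 0.0126
gripper_force: 80.4
```

Call:
play_rows:
  commands:
    - [[1,0,0.003,0,0],[1,0,0.005,0,0],[1,0,0.005,0,0],[1,0,0.005,0,0],[1,0,0.005,0,0]]

```text
clock: 20.87
tcp_pos: [0.5532, 0.0385, 0.0196]
orientation: [-2.295, -2.136, 0.008]
contact_force: [-13.5, 1.2, 6.3]
grip_width: 0.0127
gripper_force: 81.0
```

Run:
```python
from h import *
go(*jig(-.143,.107),.0202,-4.1)
p=viewer.grab_frame("scene")
cv2.imwrite("pics/a9.png",cv2.resize(p["pixels"][220:330,220:390,::-1],None,fx=4.5,fy=4.5,interpolation=2))
```

```text
now [0.5532 0.0385 0.0196] yaw -4.12 F [-13.5   1.2   6.3] q [-0.62  0.66  0.58  2.02 -0.6   0.65  0.29] MOVE [-0.002  0.002 -0.003] TURN -0.0
```

View pics/a9.png

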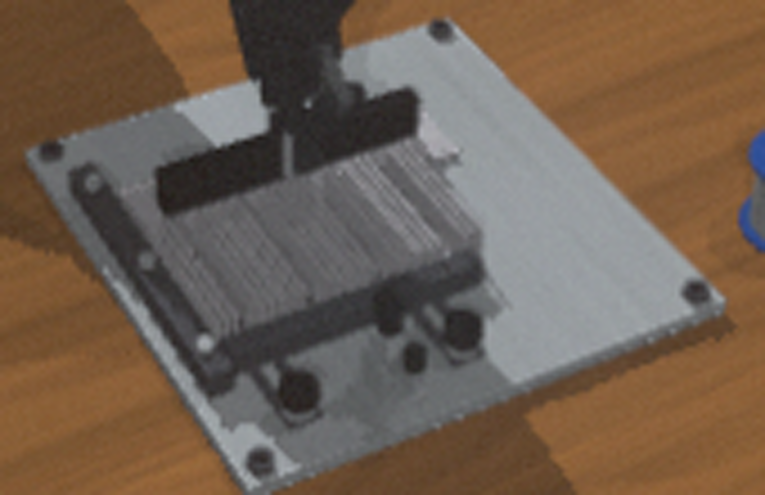

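Sinks are tight and level against both stops with about 13.5 N at the wrist. I'll back off, then lay the straightedge on the bench.

Call:
play_rows:
  commands:
    - [[1,0,-0.02,0,0],[1,0,-0.05,-0.01,0],[1,0,-0.1,-0.02,0],[1,0,-0.2,-0.05,0],[1,0,-0.25,-0.2,0],[1,0,-0.3,-0.35,0],[1,0,-0.3,-0.4,0],[1,0,-0.3,-0.4,0]]

```text
clock: 21.58
tcp_pos: [0.4995, 0.0431, 0.1028]
orientation: [2.298, 2.138, 0.009]
contact_force: [1.5, -0.4, -2.3]
grip_width: 0.0126
gripper_force: 79.7
```

Call:
play_rows:
  commands:
    - [[1,0.15,0,0,0],[1,0.3,0,0,0],[1,0.45,0,0,0],[1,0.6,-0.03,0,0],[1,0.75,-0.06,0,0],[1,0.9,-0.1,0,0],[1,1,-0.1,0,0],[1,1,-0.1,0,0],[1,1,-0.1,0,0]]

```text
clock: 22.33
tcp_pos: [0.4919, 0.2452, 0.099]
orientation: [2.296, 2.144, -0.0]
contact_force: [0.7, -0.7, -3.5]
grip_width: 0.0126
gripper_force: 79.5
```

Run:
```python
from h import *
go(.45,.36,.0092,-4.1)
```

```text
now [0.4919 0.2452 0.099 ] yaw -3.93 F [ 0.7 -0.7 -3.5] q [-1.12  0.54  0.71  2.01 -0.5   0.78 -0.18] MOVE [ 0.559 -0.248  0.449] TURN 0.002
```

Call:
play_rows:
  commands:
    - [[1,0.15,-0.06,0,0],[1,0.3,-0.12,0,0],[1,0.45,-0.2,0.05,0],[1,0.559,-0.248,0.15,0],[1,0.559,-0.248,0.25,0],[1,0.559,-0.248,0.34,0],[1,0.559,-0.248,0.38,0],[1,0.559,-0.248,0.41,0],[1,0.559,-0.248,0.41,0],[1,0.559,-0.248,0.41,0]]

```text
clock: 23.17
tcp_pos: [0.4514, 0.3578, 0.0186]
orientation: [2.302, 2.138, 0.001]
contact_force: [-0.1, -0.3, -2.4]
grip_width: 0.0123
gripper_force: 79.5
```

Run:
```python
from h import *
go(.45,.36,.0092,-4.1)
```

```text
now [0.4514 0.3578 0.0186] yaw -4.23 F [-0.1 -0.3 -2.4] q [-1.22  0.69  0.6   1.97 -0.62  0.67 -0.3 ] MOVE [ 0.01  -0.008  0.047] TURN -0.001
```

Call:
play_rows:
  commands:
    - [[1,0,0,0.015,0],[1,0,0,0.03,0],[1,0,0,0.04,0],[1,0,0,0.045,0],[1,0,0,0.045,0],[1,0,0,0.045,0],[1,0,0,0.045,0]]

```text
clock: 23.75
tcp_pos: [0.4505, 0.3587, 0.0094]
orientation: [2.3, 2.14, 0.0]
contact_force: [0.5, -0.4, -2.6]
grip_width: 0.0126
gripper_force: 79.8
```

Call:
play_rows:
  commands:
    - [[-0.3,0,0,0,0],[-1,0,0,0,0],[-1,0,0,0,0],[-1,0,0,0,0],[-1,0,0,0,0],[-1,0,0,0,0],[-1,0,0,-0.1,0],[-1,0,0,-0.25,0],[-1,0,0,-0.45,0],[-1,0,0,-0.65,0],[-1,0,0,-0.8,0],[-1,0,0,-0.8,0]]

```text
clock: 24.75
tcp_pos: [0.4538, 0.3603, 0.1754]
orientation: [-2.3, -2.139, -0.015]
contact_force: [1.0, 0.5, 0.6]
grip_width: 0.0856
gripper_force: 0.0
```

Call:
play_rows:
  commands:
    - [[-1,0.1,-0.1,0,0],[-1,0.2,-0.2,0,0],[-1,0.2,-0.2,0,0],[-1,0.2,-0.2,0,0],[-1,0.2,-0.2,0,0]]

```text
clock: 25.17
tcp_pos: [0.4135, 0.4009, 0.1691]
orientation: [2.299, 2.14, -0.001]
contact_force: [-0.8, -0.2, 0.0]
grip_width: 0.0854
gripper_force: 0.0
```

Run:
```python
from h import *
o=get_obs();print(o["clock"],o["tcp_pos"],o["contact_force"])
p=viewer.grab_frame("scene")
cv2.imwrite("pics/a10.png",cv2.resize(p["pixels"][130:380,90:430,::-1],None,fx=2.35,fy=2.35,interpolation=2))
q=viewer.grab_frame("top")
for n,f in(("top",q),("scene",p)):
  for t in["rib","multimeter_centre","reel_centre","cleaner_centre"]:
    for d in viewer.trace(f,t)[:3 if t=="rib" else 1]:print(n,t,round(d["score"],2),d["rect"])
```

```text
25.1667 [0.41354242 0.40091269 0.16907361] [-0.82590405 -0.16922571  0.02890092]
top rib 0.82 [170.6, 209.0, 227.2, 227.4]
top rib 0.65 [120.2, 220.1, 136.7, 260.6]
top rib 0.63 [196.0, 270.5, 228.8, 331.9]
top multimeter_centre 0.93 [402.3, 175.5, 431.1, 228.9]
top reel_centre 0.72 [210.3, 123.0, 232.1, 143.3]
top cleaner_centre 0.8 [376.2, 124.1, 403.9, 150.2]
scene rib 0.92 [272.3, 161.0, 330.6, 185.0]
scene rib 0.91 [322.4, 192.2, 384.1, 225.6]
scene rib 0.89 [383.0, 168.9, 419.7, 202.2]
scene multimeter_centre 0.96 [98.8, 271.1, 153.3, 336.8]
scene reel_centre 0.95 [383.6, 249.8, 409.9, 278.4]
scene cleaner_centre 0.6 [170.8, 332.7, 208.0, 369.4]
```

View pics/a10.png

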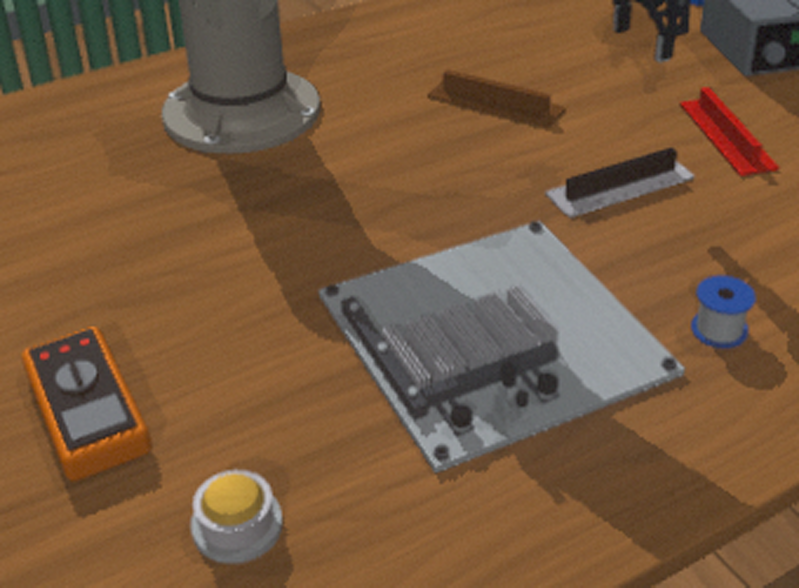

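The row is tight in the corner, the straightedge lies flat on the bench off the jig, and the other items haven't moved. I'll hand in.

```bash
python3 -c "
from h import *
print(r.hand_in())"
```

```text
the job is handed in; nothing more can be done
None
```

I handed the job in after about 25 s of robot time: the four heatsinks look tight and level against both stops (about 12 N sideways and 13.5 N back, read at the wrist), the straightedge lies on the bench off the jig, the other items are where they were, and the hand-in returned no verdict.

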